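Step a drilled panel under the inspection needle

ROBOT

A 6-joint arm with a two-finger parallel gripper is mounted at the origin on the work surface; the furniture and walls round the work are solid. World frame = base frame: x ahead of the robot, y to its left, z up, the work surface at z = 0. Lengths are in m, angles in rad, forces in N, time in s.
With the tool pointing down it reaches from about 0.325 to 0.925 m from the base axis. Payload 3.1 kg.
Tool frame: the origin (TCP) lies midway between the tips of the shut fingers; the grasp point (between the pads) lies 19 mm behind it (r.grasp_offset is the distance from the TCP to the grasp point, in m); z points along the fingers, y is the line along which they close (so a half turn about z gives the same grasp; the last joint's range is limited). The gripper opens to 85 mm and grips with 20 to 120 N. Pads are 22 mm wide; open, the fingers measure 114 mm over their backs; the gripper's body (76 mm by 85 mm) begins 54 mm behind the grasp point. The pads swing forward as they close: fully open they stand 13 mm farther back than shut.
Start: joints at [-1.388, 0.217, 1.613, -0, 1.311, -0.112], TCP at [0.182, -0.598, 0.231] pointing down, gripper open.
Joint ranges: [-2.75, 2.75], [-0.78, 2.1], [0.31, 2.55], [-1.13, 4.27], [0.13, 2.63], [-2.58, 2.58]. Speed limits (rad/s): [2.79, 2.79, 3.14, 3.14, 3.14, 3.14].

INTERFACE

Orientations are given as a unit quaternion [x, y, z, w].
In Python, from rig import sense, imaging, order, r gives the robot as it stands. The module is installed in compiled form; this text tells all that it offers.
- The arm moves only by the tool apply_moves, never from a script. Its argument "targets" is a list of rows, each an object with "travel": the shift along the world's x, y, z in m, a list of three; "spin": the turn about the world's z in rad; "gripper": the opening, from -1 (shut) to 1 (fully open). In form: [{"travel": [tx, ty, tz], "spin": spin, "gripper": gripper}, ...]. A call has 1 to 5 rows; each row shifts and turns the commanded pose from where the row before left it; what a row does not reach is not made up. A row lasts 1/12 s, in which the tool goes at most 41.7 mm and 7.16 degrees, less where a joint would pass 70% of its speed; a pose out of reach is approached as far as the arm can. A call with a gripper value outside its range is refused whole. The fingers move at their own pace and stop on an object; "squeeze" is the grip in N (left out, the last holds). Time passes only in rows, so rows that do not move let the fingers close. It gives the time, the measured TCP pose, the force, the opening and the grip force at its end, in the units of the state.
- sense(): the state, without advancing time (a new reading comes with each control period).
- imaging.capture(name): name is "scene" or "top" or "wrist"; returns a dict with "color" (400x640x3 uint8, blue, green, red), "fov_y" (degrees; the focal length in pixels is half the picture's height over the tangent of half this angle, whatever the lens; pixels are square), "cx", "cy" (the principal point, pixels), "R" (3x3) and "t" (3): a world point X has camera coordinates R X + t; the wrist camera has in their place "tool_from_camera" (4x4, takes a point from camera to tool coordinates, whose origin is the TCP and whose axes are the flange's). Camera axes: x right, y down, z forward; pixel columns grow to the right and rows downward; lengths in m; the calibration is good to about 2 mm. A picture is of the moment at which its call begins: read the wrist's pose just before it. There is no depth.
- order.job_done(): hands the job in; it is judged then, once.
The state is a dict: "time_s": time; "joint_pos": joint angles; "qvel": joint speeds; "tau": joint torques, N m; "tool_pos": TCP position; "tcp_rot": TCP orientation; "ft_force": force on the tool from outside, world axes, zero at the start; "torque": the same for the moment, N m; "opening": finger opening in m; "grip_force": force on a finger pad.
Only numpy, scipy, OpenCV 4.12 (cv2) and the standard library are available. Lean on these libraries where they do the work, as an engineer would, in place of code of your own. Each camera call takes 0.05 s, during which the arm holds its last target. There are 200 camera calls.

TASK

On the x-y stage, slide the carrier so that the middle of the panel's large round hole stands under the fixed needle and let it rest there for two seconds. Then slide it on until the middle of the long slot stands under the needle, and leave it there, let go of.

Things in the scene. Friction and masses are not known exactly. Their poses are not given: they have to be found in the camera images.
- post_top (a point): Top centre of the black round grip post: 22 mm thick, top 100 mm above the bench, shaft free for 50 mm below. It stands 150 mm along the point's +y from the carrier's middle, on a 26 mm wide arm. Carrier and panel move with it, along the point's x and y only (level, 45 mm each way from mid-travel, 2 N friction each, no spring); they never turn or lift and stay where left. z up.
- needle_tip (a point): Tip of the fixed steel needle, 56 mm above the bench, 5 mm above the panel. It hangs from a thin level bar 130 mm above the bench, carried by a steel column 145 mm away on the side opposite to the grip post. The stage base, 180 x 260 mm, is fixed to the bench. The axes are parallel to those of post_top; z up.
- large_hole (a point): Centre of the large round hole, 30 mm across, in the panel's top face, 51 mm above the bench. The panel is an aluminium plate 106 mm square, 4 mm thick, clamped on the carrier at some angle. Its three openings look black: this hole, the slot, and a 14 mm round hole (not used), each 32 mm from the panel's middle, 120 degrees apart. z up.
- slot (a point): Centre of the long slot, 34 x 10 mm (long way along the point's x), in the same panel's top face, 51 mm above the bench, 55 mm from the centre of the large round hole. z up.

How it is judged:
By the outcome, as a careful person would: the job done as asked, in the order asked, and still so for the second after the job is handed in, with the robot touching nothing.
It also fails if it takes over 38 s, if anything falls off the work surface, if the arm or the gripper's body presses on something with over 40 N, if the wrist force passes 120 N, or if a joint passes its speed limit or range.

## Working session

There is one attempt and no reset: what is moved stays moved. The work goes in short steps, Python scripts to look and compute and a tool call to move; the robot and the scene stay as the last step left them, time stands still between calls to the robot, and variables do not carry over. Pictures are saved under pics/ and viewed, at most 10 in all, crops included, and the job is handed in when it is done.

Besides the shell and the picture viewer there is one more tool, called after "Emit:" in YAML: its name, and indented under it one key for each argument. apply_moves: Moves the arm, as the interface text tells. Its arguments: {"type":"object","properties":{"targets":{"type":"array","items":{"type":"object","properties":{"travel":{"type":"array","items":{"type":"number"}},"spin":{"type":"number"},"gripper":{"type":"number"}}}},"squeeze":{"type":"number"}},"required":["targets"]}

```bash
mkdir -p pics; cat > h.py <<'E'
import numpy as np, cv2
from rig import sense, imaging, order, r
def cap(n):
    s=sense(); c=imaging.capture(n); im=np.array(c["color"])
    f=im.shape[0]/2/np.tan(np.radians(c["fov_y"])/2)
    K=np.array([[f,0,c["cx"]],[0,f,c["cy"]],[0,0,1]])
    if "R" in c: R=np.array(c["R"]);t=np.array(c["t"]);o=-R.T@t;Rw=R.T
    else:
        from scipy.spatial.transform import Rotation as Q
        T=np.array(c["tool_from_camera"]);A=Q.from_quat(s["tcp_rot"]).as_matrix()
        Rw=A@T[:3,:3]; o=A@T[:3,3]+np.array(s["tool_pos"])
    return im,K,Rw,o
def ray(K,Rw,o,p,z):
    d=Rw@np.linalg.inv(K)@np.array([p[0],p[1],1.0]); return o+d*(z-o[2])/d[2]
def proj(K,Rw,o,X):
    q=K@(Rw.T@(np.array(X)-o)); return q[:2]/q[2]
E
python3 - <<'E'
from h import *
s=sense();print({k:np.round(v,3) for k,v in s.items()})
ims=[]
for n in("scene","top","wrist"):
    im,K,Rw,o=cap(n);cv2.imwrite(f"pics/{n}0.png",im);print(n,o.round(3),K[0].round(1),K[1,2],Rw.round(2).tolist())
E
```

```text
{'time_s': np.float64(0.0), 'joint_pos': array([-1.388,  0.218,  1.615,  0.   ,  1.311, -0.112]), 'qvel': array([-0.001,  0.   ,  0.001, -0.002,  0.001,  0.   ]), 'tau': array([ 0.0000e+00, -3.9685e+01, -3.0385e+01, -0.0000e+00,  1.0000e-02,
       -0.0000e+00]), 'tool_pos': array([ 0.181, -0.597,  0.23 ]), 'tcp_rot': array([ 0.989,  0.147, -0.   , -0.001]), 'ft_force': array([0.145, 0.2  , 1.145]), 'torque': array([0.016, 0.023, 0.   ]), 'grip_force': np.float64(0.0), 'opening': np.float64(0.085)}
scene [1.157 0.114 0.521] [448.6   0.  328.2] 196.69123816005026 [[-0.44, 0.43, -0.79], [0.9, 0.21, -0.39], [-0.0, -0.88, -0.48]]
top [ 0.389 -0.204  0.944] [444.9   0.  315.7] 193.47426377199255 [[-0.02, -0.99, 0.13], [-1.0, 0.02, 0.01], [-0.02, -0.13, -0.99]]
wrist [ 0.252 -0.577  0.372] [317.7   0.  314.7] 200.94583713835533 [[0.29, -0.92, -0.28], [-0.96, -0.28, -0.08], [-0.0, 0.29, -0.96]]
```

View pics/top0.png

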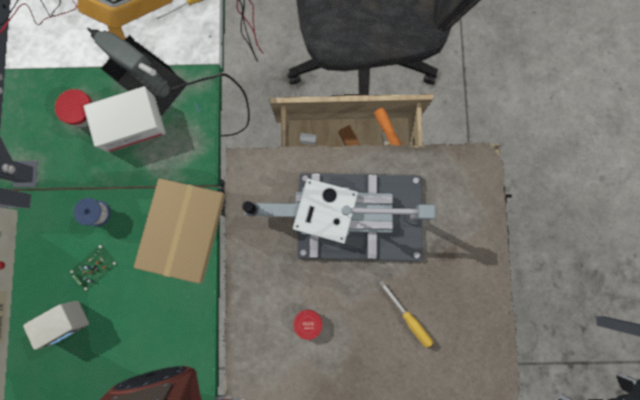

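View pics/scene0.png

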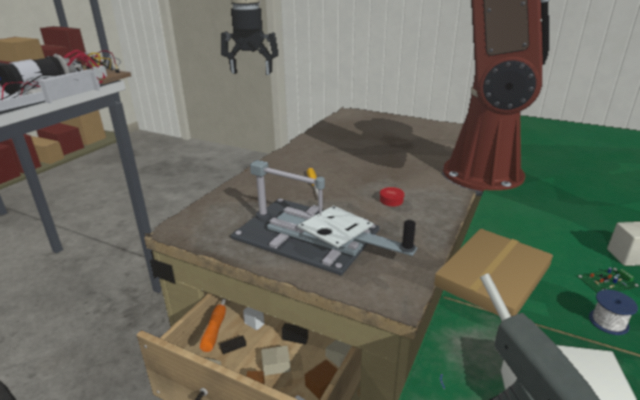

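The top view shows the post at (250,208), panel about (325,210), large hole (329,195), slot (310,213), small hole (336,221), needle bar ending about (347,210) and column (426,211). The scene view shows the needle hanging at about (320,205) and the post at (409,235).

```bash
cat > m.py <<'E'
from h import *
def panel(im,K,Rw,o,win,lo=140,dark=90,verbose=1):
    """panel = biggest bright grey blob in win (x0,y0,x1,y1); dark contours inside it -> world at z=.051"""
    x0,y0,x1,y1=win; g=cv2.cvtColor(im,cv2.COLOR_BGR2GRAY)
    S=6; u=cv2.resize(g[y0:y1,x0:x1],None,fx=S,fy=S,interpolation=cv2.INTER_CUBIC)
    out=[]
    cs,_=cv2.findContours((u<dark).astype(np.uint8),cv2.RETR_LIST,cv2.CHAIN_APPROX_NONE)
    for c in cs:
        a=cv2.contourArea(c)
        if a<300: continue
        P=np.array([ray(K,Rw,o,((p[0][0]+.5)/S-.5+x0,(p[0][1]+.5)/S-.5+y0),.051)[:2] for p in c])*1000
        m=cv2.moments(P.astype(np.float32).reshape(-1,1,2)); 
        if abs(m["m00"])<50 or abs(m["m00"])>2000: continue
        ctr=np.array([m["m10"],m["m01"]])/m["m00"]; (_,wh,ang)=cv2.minAreaRect(P.astype(np.float32))
        pc=c.mean(0)[0]/S+[x0,y0]
        out.append((ctr,wh,ang,abs(m["m00"]),pc))
        if verbose: print("px",pc.round(1),"mm",ctr.round(1),"wh",np.round(wh,1),"ang",round(ang,1),"area",round(abs(m["m00"])))
    return out
E
python3 - <<'E'
from m import *
im,K,Rw,o=cap("top")
panel(im,K,Rw,o,(288,170,360,250))
for n,p,z in(("post",(250,208),.1),("barEnd",(347,210),.13),("col",(426,211),.13)):print(n,ray(K,Rw,o,p,z).round(3))
# base corners bolts
for p in((303,181),(418,180),(418,256),(303,255)):print(ray(K,Rw,o,p,.012).round(3))
cv2.imwrite("pics/top1.png",cv2.resize(im[160:270,230:450],None,fx=3.6,fy=3.6,interpolation=cv2.INTER_CUBIC))
im,K,Rw,o=cap("scene")
cv2.imwrite("pics/sc1.png",cv2.resize(im[140:290,220:430],None,fx=3.8,fy=3.8,interpolation=cv2.INTER_CUBIC))
panel(im,K,Rw,o,(295,205,385,250))
E
```

```text
px [340.7 243.2] mm [ 410.7 -240.7] wh [83.7 36.7] ang 88.9 area 1900
px [336.6 221.6] mm [ 453.8 -231.7] wh [ 9.7 10.1] ang 88.6 area 77
px [297.4 234.6] mm [ 426.5 -154.6] wh [77.7 36.8] ang 32.6 area 1250
px [310.  214.5] mm [ 469.3 -178.6] wh [ 6.8 30.8] ang 73.7 area 184
px [329.6 195.2] mm [ 507.6 -218.8] wh [26.  25.9] ang 88.8 area 531
px [342.2 180.8] mm [ 536.5 -247.1] wh [85.1 31.5] ang 73.0 area 1696
px [301.1 182.1] mm [ 533.8 -161.7] wh [ 9.9 34.8] ang 86.8 area 169
post [ 0.479 -0.066  0.1  ]
barEnd [ 0.468 -0.25   0.13 ]
col [ 0.464 -0.394  0.13 ]
[ 0.543 -0.165  0.012]
[ 0.54  -0.408  0.012]
[ 0.381 -0.4    0.012]
[ 0.388 -0.162  0.012]
px [369.  245.8] mm [ 517.1 -120.6] wh [62.7 27.5] ang 87.1 area 801
px [324.5 231.8] mm [ 510.3 -216.4] wh [18.8 25.7] ang 26.1 area 372
px [378.1 230.7] mm [ 461.7 -125.5] wh [38.1 29.3] ang 20.0 area 720
px [351.5 227.1] mm [ 472.2 -176.5] wh [ 3.4 25.5] ang 73.9 area 70
px [302.4 207. ] mm [ 445.9 -300.4] wh [26.  33.4] ang 26.1 area 574
```

View pics/top1.png

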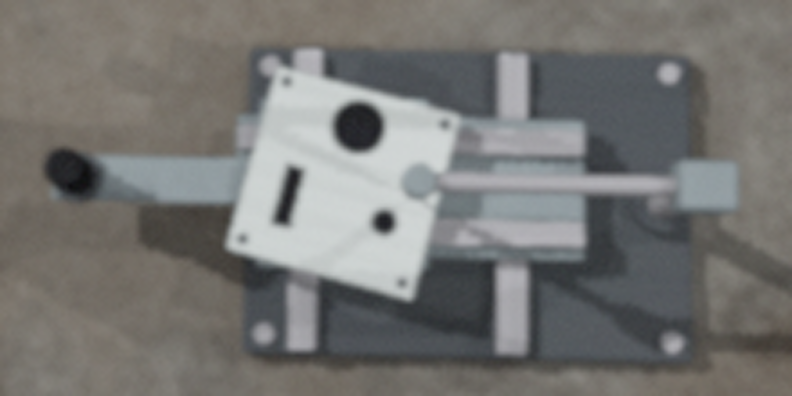

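View pics/sc1.png

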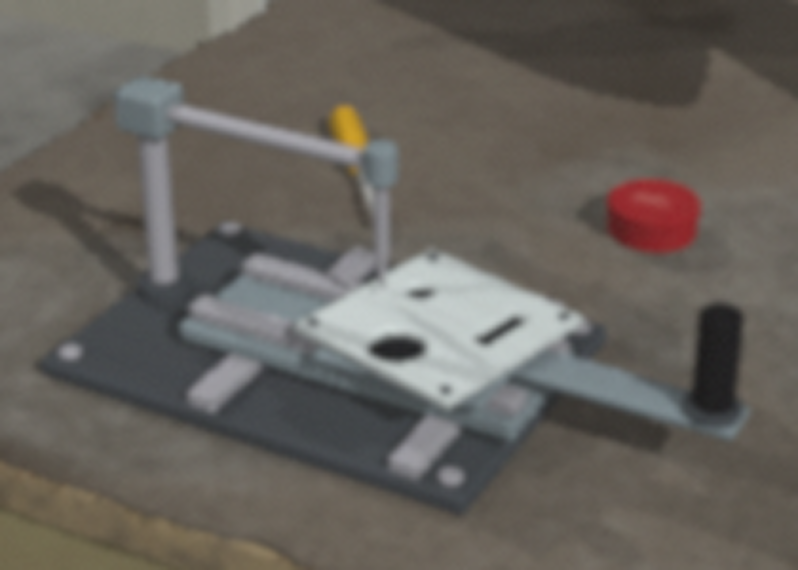

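The enlarged top view shows the needle's bar-end disc at (346.7,210.3), the post's top at about (250,207) and the three openings. In the scene view the needle tip is at about (320.8,215.3). The hole-to-slot distance comes out at 55.5 mm, as it should. I'll approach now.

Emit:
apply_moves:
  targets:
    - {"travel": [0.019,0.033,0],"spin": 0,"gripper": 1}
    - {"travel": [0.019,0.033,0],"spin": 0,"gripper": 1}
    - {"travel": [0.019,0.033,0],"spin": 0,"gripper": 1}
    - {"travel": [0.019,0.033,0],"spin": 0,"gripper": 1}
    - {"travel": [0.019,0.033,0],"spin": 0,"gripper": 1}

```text
time_s: 0.67
tool_pos: [0.277, -0.4314, 0.2311]
tcp_rot: [0.989, 0.146, 0.0, -0.0]
ft_force: [1.0, 1.1, -0.2]
opening: 0.0852
grip_force: 0.0
```

Emit:
apply_moves:
  targets:
    - {"travel": [0.019,0.033,0],"spin": 0,"gripper": 1}
    - {"travel": [0.019,0.033,0],"spin": 0,"gripper": 1}
    - {"travel": [0.019,0.033,0],"spin": 0,"gripper": 1}
    - {"travel": [0.019,0.033,0],"spin": 0,"gripper": 1}
    - {"travel": [0.019,0.033,0],"spin": 0,"gripper": 1}

```text
time_s: 1.08
tool_pos: [0.3721, -0.2663, 0.2314]
tcp_rot: [0.989, 0.147, 0.0, 0.0]
ft_force: [1.8, -1.3, -0.8]
opening: 0.0851
grip_force: 0.0
```

Emit:
apply_moves:
  targets:
    - {"travel": [0.019,0.033,0],"spin": 0,"gripper": 1}
    - {"travel": [0.019,0.033,0],"spin": 0,"gripper": 1}
    - {"travel": [0.019,0.033,0],"spin": 0,"gripper": 1}
    - {"travel": [0.019,0.033,0],"spin": 0,"gripper": 1}
    - {"travel": [0.019,0.033,0],"spin": 0,"gripper": 1}

```text
time_s: 1.5
tool_pos: [0.4672, -0.1012, 0.2315]
tcp_rot: [0.989, 0.147, 0.0, 0.0]
ft_force: [0.6, -0.4, 0.2]
opening: 0.0856
grip_force: 0.0
```

```bash
python3 - <<'E'
from m import *
s=sense();print(s["time_s"],np.round(s["tool_pos"],4),np.round(s["joint_pos"],2),np.round(s["tcp_rot"],4))
im,K,Rw,o=cap("wrist");cv2.imwrite("pics/w1.png",im)
for n,X in(("post",(.479,-.066,.1)),("hole",(.5076,-.2188,.051)),("slot",(.4693,-.1786,.051)),("needle",(.468,-.25,.056))):print(n,proj(K,Rw,o,X).round(0))
im,K,Rw,o=cap("scene");print("tip scene",ray(K,Rw,o,(320.8,215.3),.056).round(4))
E
```

```text
1.5 [ 0.4672 -0.1012  0.2315] [-0.36 -0.1   1.95 -0.    1.3   0.92] [9.892e-01 1.469e-01 3.000e-04 2.000e-04]
post [279. 167.]
hole [434. 174.]
slot [385. 198.]
needle [449. 219.]
tip scene [ 0.467  -0.2456  0.056 ]
```

View pics/w1.png

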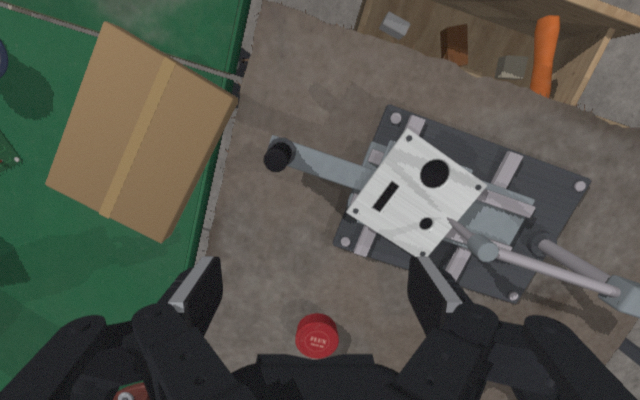

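The wrist view shows the post's top at about (284,153), large hole (434,173), slot (386,197), small hole (426,223) and the needle tip at about (450,220).

```bash
python3 - <<'E'
from m import *
im,K,Rw,o=cap("wrist")
panel(im,K,Rw,o,(365,145,470,240))
cv2.imwrite("pics/w2.png",cv2.resize(im[180:260,410:510],None,fx=7,fy=7,interpolation=cv2.INTER_CUBIC))
g=cv2.cvtColor(im,cv2.COLOR_BGR2GRAY)
cv2.imwrite("pics/w3.png",cv2.resize(im[130:190,250:330],None,fx=8,fy=8,interpolation=cv2.INTER_CUBIC))
E
```

```text
px [427.8 226.2] mm [ 455.1 -230.9] wh [12.1 13.7] ang 73.5 area 128
px [387.8 199. ] mm [ 470.7 -178.4] wh [ 9.4 33.8] ang 73.4 area 300
px [436.9 176.4] mm [ 508.6 -218.1] wh [29.  28.9] ang 17.3 area 660
px [455.3 153.4] mm [ 536.  -228.1] wh [49.7 21.9] ang 73.7 area 553
px [367.4 153. ] mm [ 511.6 -141. ] wh [19.5  7.9] ang 19.9 area 80
```

View pics/w2.png

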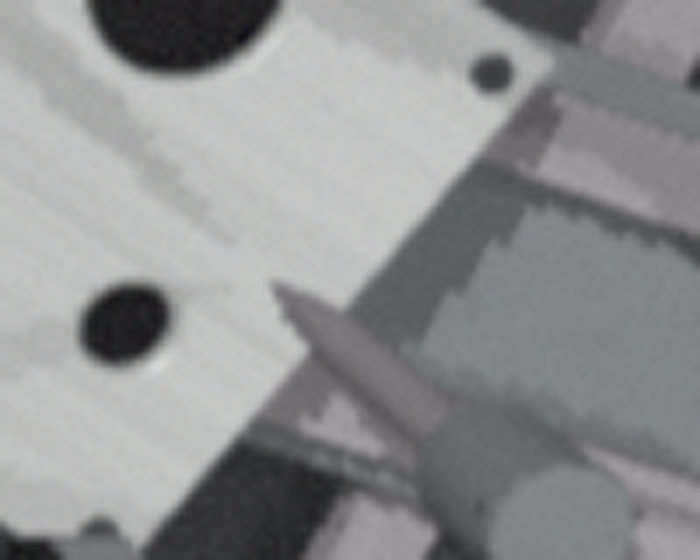

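View pics/w3.png

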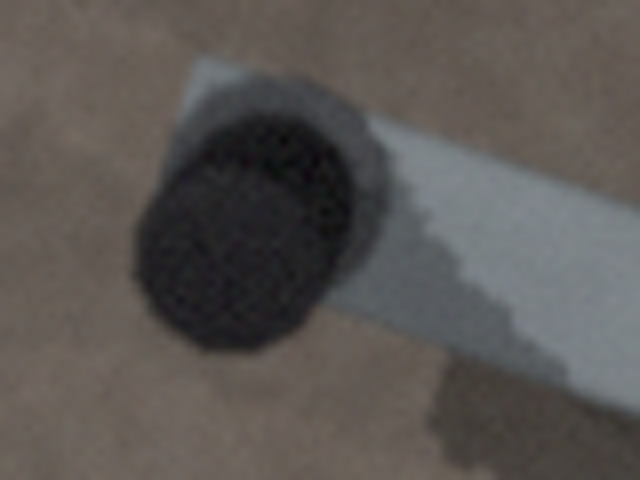

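The crop shows the needle tip at crop (275,286), i.e. (448.9,220.4). The post crop shows the top disc centred at (235,258), i.e. (278.9,161.8).

```bash
python3 - <<'E'
from m import *
im,K,Rw,o=cap("wrist")
print("tool",np.round(sense()["tool_pos"],4))
t=ray(K,Rw,o,(448.9,220.4),.056);p=ray(K,Rw,o,(278.9,161.8),.1)
print("tip",t.round(4),"post",p.round(4))
for a in panel(im,K,Rw,o,(365,145,470,240),verbose=0)[:3]: print(a[0].round(1),"shift",(t[:2]*1000-a[0]).round(1))
im,K,Rw,o=cap("scene")
t=ray(K,Rw,o,(320.8,215.3),.056)
for c in((510.3,-216.4),(472.2,-176.5)): print("scene shift",(t[:2]*1000-c).round(1))
E
```

```text
tool [ 0.4667 -0.1021  0.2312]
tip [ 0.4674 -0.2505  0.056 ] post [ 0.4832 -0.0638  0.1   ]
[ 425.6 -188. ] shift [ 41.8 -62.5]
[ 455.2 -231. ] shift [ 12.2 -19.5]
[ 470.7 -178.4] shift [ -3.4 -72.1]
scene shift [-43.3 -29.2]
scene shift [ -5.2 -69.1]
```

Emit:
apply_moves:
  targets:
    - {"travel": [0.014,0.037,0],"spin": 0,"gripper": 1}
    - {"travel": [0,0,-0.034],"spin": 0,"gripper": 1}
    - {"travel": [0,0,-0.034],"spin": 0,"gripper": 1}
    - {"travel": [0,0,-0.034],"spin": 0,"gripper": 1}
    - {"travel": [0,0,-0.034],"spin": 0,"gripper": 1}

```text
time_s: 2.17
tool_pos: [0.4804, -0.0677, 0.0944]
tcp_rot: [0.989, 0.146, 0.001, 0.001]
ft_force: [0.0, -0.4, -0.5]
opening: 0.0854
grip_force: 0.0
```

Emit:
apply_moves:
  targets:
    - {"travel": [0,0,-0.032],"spin": 0,"gripper": 1}
    - {"travel": [0,0,0],"spin": 0,"gripper": 1}
    - {"travel": [0,0,0],"spin": 0,"gripper": 1}

```text
time_s: 2.42
tool_pos: [0.4781, -0.0669, 0.0616]
tcp_rot: [0.989, 0.146, -0.003, -0.001]
ft_force: [-0.6, 0.2, -0.5]
opening: 0.0853
grip_force: 0.0
```

Emit:
apply_moves:
  targets:
    - {"travel": [0,0,0],"spin": 0,"gripper": -1}
    - {"travel": [0,0,0],"spin": 0,"gripper": -1}
    - {"travel": [0,0,0],"spin": 0,"gripper": -1}
    - {"travel": [0,0,0],"spin": 0,"gripper": -1}
    - {"travel": [0,0,0],"spin": 0,"gripper": -1}
  squeeze: 40

```text
time_s: 2.83
tool_pos: [0.4814, -0.0658, 0.0648]
tcp_rot: [0.989, 0.147, 0.001, -0.0]
ft_force: [-2.3, 2.9, 3.1]
opening: 0.0258
grip_force: 1.6
```

Emit:
apply_moves:
  targets:
    - {"travel": [0,0,0],"spin": 0,"gripper": -1}
    - {"travel": [0,0,0],"spin": 0,"gripper": -1}
    - {"travel": [0,0,0],"spin": 0,"gripper": -1}
    - {"travel": [0,0,0],"spin": 0,"gripper": -1}
    - {"travel": [0,0,0],"spin": 0,"gripper": -1}

```text
time_s: 3.25
tool_pos: [0.4812, -0.0658, 0.0646]
tcp_rot: [0.989, 0.147, 0.0, -0.0]
ft_force: [-2.7, 2.1, 6.5]
opening: 0.0212
grip_force: 38.9
```

```bash
python3 - <<'E'
from m import *
s=sense();print(s["time_s"],np.round(s["tool_pos"],4),s["opening"],s["grip_force"],np.round(s["ft_force"],1))
im,K,Rw,o=cap("wrist");cv2.imwrite("pics/w4.png",im)
for n,X in(("hole",(.5086,-.2181,.051)),("slot",(.4707,-.1784,.051)),("needle",(.4674,-.2505,.056))):print(n,proj(K,Rw,o,X).round(0))
im,K,Rw,o=cap("top");panel(im,K,Rw,o,(288,170,360,250))
E
```

```text
3.25 [ 0.4812 -0.0658  0.0646] 0.021210980100599425 38.86655509471893 [-2.7  2.1  6.5]
hole [593. 278.]
slot [496. 316.]
needle [611. 357.]
px [340.8 243.2] mm [ 410.2 -239. ] wh [82.7 36.1] ang 88.9 area 1862
px [338.9 221.8] mm [ 453.5 -236.3] wh [ 9.5 10. ] ang 37.3 area 75
px [296.8 234. ] mm [ 426.3 -154.3] wh [44.1 65.3] ang 89.4 area 1558
px [312.4 214.7] mm [ 468.2 -183.2] wh [ 7.9 31.2] ang 75.0 area 181
px [331.9 195.2] mm [ 507.6 -223.6] wh [25.8 25.7] ang 43.4 area 514
px [302.7 185.3] mm [ 528.8 -165.1] wh [11.6 18.9] ang 71.9 area 111
px [343.8 182.5] mm [ 533.2 -247.8] wh [59.6 16.3] ang 72.6 area 559
```

Gripped; closing shifted the carrier by about (0,-4.8) mm. The remaining shift to the hole is about (-41,-27.6) mm.

Emit:
apply_moves:
  targets:
    - {"travel": [-0.008,-0.0055,0],"spin": 0,"gripper": -1}
    - {"travel": [-0.008,-0.0055,0],"spin": 0,"gripper": -1}
    - {"travel": [-0.008,-0.0055,0],"spin": 0,"gripper": -1}
    - {"travel": [-0.008,-0.0055,0],"spin": 0,"gripper": -1}
    - {"travel": [-0.008,-0.0055,0],"spin": 0,"gripper": -1}

```text
time_s: 3.77
tool_pos: [0.4415, -0.0944, 0.0646]
tcp_rot: [0.989, 0.147, 0.002, 0.001]
ft_force: [3.2, 3.0, 6.0]
opening: 0.0208
grip_force: 40.6
```

Emit:
apply_moves:
  targets:
    - {"travel": [0,0,0],"spin": 0,"gripper": -1}
    - {"travel": [0,0,0],"spin": 0,"gripper": -1}
    - {"travel": [0,0,0],"spin": 0,"gripper": -1}

```text
time_s: 4.02
tool_pos: [0.4401, -0.0952, 0.0645]
tcp_rot: [0.989, 0.147, -0.0, 0.001]
ft_force: [-2.0, -2.0, 9.5]
opening: 0.021
grip_force: 40.9
```

```bash
python3 - <<'E'
from m import *
s=sense();print(s["time_s"],np.round(s["tool_pos"],4),s["opening"],s["grip_force"],np.round(s["ft_force"],1))
im,K,Rw,o=cap("wrist");a=cv2.resize(im[200:400,480:640],None,fx=2.5,fy=2.5,interpolation=cv2.INTER_CUBIC)
print("wrist");panel(im,K,Rw,o,(480,200,640,400))
im,K,Rw,o=cap("top");print("top");panel(im,K,Rw,o,(288,170,380,260))
im,K,Rw,o=cap("scene");print("scene");panel(im,K,Rw,o,(270,190,385,250));b=cv2.resize(im[180:260,280:360],None,fx=5,fy=5,interpolation=cv2.INTER_CUBIC)
c=np.zeros((500,800,3),np.uint8);c[:500,:400]=a;c[:400,400:]=b;cv2.imwrite("pics/v1.png",c)
E
```

```text
4.0167 [ 0.4401 -0.0952  0.0645] 0.02096107594239812 40.93266427516937 [-2.  -2.   9.5]
wrist
px [620.7 386.4] mm [ 405.4 -305.4] wh [30.5  6.7] ang 90.0 area 137
px [568.4 358.3] mm [ 415.1 -262.6] wh [10.3 11.6] ang 25.2 area 90
px [598.5 278.9] mm [ 468.  -249.6] wh [27.8 26.6] ang 16.6 area 557
px [606.8 214. ] mm [ 501.9 -237.9] wh [48.6 22.2] ang 73.6 area 590
px [518.5 209.6] mm [ 491.1 -188.9] wh [13.8 32.7] ang 16.9 area 311
top
px [372.7 257.1] mm [ 382.3 -302.6] wh [30.6 15.7] ang 88.9 area 178
px [317.2 256.7] mm [ 384.7 -188.9] wh [93.1 19.4] ang 88.9 area 742
px [354.2 241.9] mm [ 412.7 -265.7] wh [9.8 9.7] ang 43.7 area 74
px [291.4 242.6] mm [ 414.1 -140.3] wh [14.5 26.5] ang 87.1 area 298
px [327.4 234.8] mm [ 427.3 -212.5] wh [ 8.5 31.3] ang 76.5 area 194
px [347.1 217. ] mm [ 461.9 -253. ] wh [25.5 16.8] ang 87.0 area 292
px [290.5 215. ] mm [ 466.  -140.2] wh [18.8 49.5] ang 89.4 area 366
px [378.7 192.1] mm [ 511.9 -318.2] wh [ 5.  63.3] ang 87.9 area 281
px [306.1 194. ] mm [ 509.8 -171.3] wh [19.9 71.7] ang 87.7 area 644
scene
px [318.5 217.8] mm [ 469.3 -250.8] wh [17.  24.3] ang 26.1 area 326
px [364.8 216.5] mm [ 422.7 -168.4] wh [30.5 18.8] ang 39.6 area 361
px [379.  196.3] mm [ 329.1 -173.8] wh [71.5 33. ] ang 20.0 area 1703
px [329.8 193.4] mm [ 363.9 -278.7] wh [26.6 42.3] ang 7.9 area 512
px [306.4 194. ] mm [ 391.6 -319.2] wh [65.6 43. ] ang 55.0 area 1835
```

View pics/v1.png

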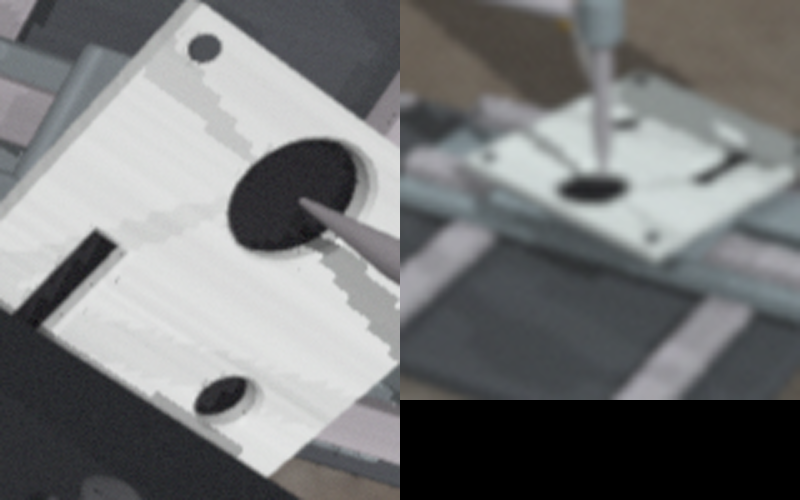

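The wrist crop (left) shows the needle tip at (300,201) in the large hole, whose top rim is centred at about (302,198). The scene crop (right) shows the tip at (603,172) just above the hole, centred at (592,187).

```bash
python3 - <<'E'
from m import *
def q(x,y,S,a,b): return ((x+.5)/S-.5+a,(y+.5)/S-.5+b)
_,K,Rw,o=cap("wrist")
t=ray(K,Rw,o,q(300,201,2.5,480,200),.056);h=ray(K,Rw,o,q(302,198,2.5,480,200),.051);print("wrist",t.round(4),h.round(4),(t-h).round(4))
# project ideal rim onto crop for a check
im,K,Rw,o=cap("scene")
t=ray(K,Rw,o,q(203,172,5,280,180),.056);h=ray(K,Rw,o,q(192,187,5,280,180),.051);print("scene",t.round(4),h.round(4),(t-h).round(4))
_,K,Rw,o=cap("top")
print("top needle", ray(K,Rw,o,(346.5,210),.135).round(4))
E
```

```text
wrist [ 0.4689 -0.2465  0.056 ] [ 0.4683 -0.2523  0.051 ] [0.0006 0.0058 0.005 ]
scene [ 0.463  -0.2491  0.056 ] [ 0.4681 -0.2515  0.051 ] [-0.0051  0.0025  0.005 ]
top needle [ 0.4678 -0.2484  0.135 ]
```

```bash
cat >> m.py <<'E'
from scipy.optimize import least_squares
def hole_tip(cam,win,dark=75,S=4,tipdark=75):
    """hole centre from the camera-side half of its rim (R=15 mm), tip = bright point reaching deepest into the dark"""
    im,K,Rw,o=cap(cam);x0,y0,x1,y1=win
    g=cv2.resize(cv2.cvtColor(im,cv2.COLOR_BGR2GRAY)[y0:y1,x0:x1],None,fx=S,fy=S,interpolation=cv2.INTER_CUBIC)
    cs,_=cv2.findContours((g<dark).astype(np.uint8),cv2.RETR_EXTERNAL,cv2.CHAIN_APPROX_NONE)
    w=lambda p,z:ray(K,Rw,o,((p[0]+.5)/S-.5+x0,(p[1]+.5)/S-.5+y0),z)[:2]*1000
    c=max((c for c in cs if not (c.min()<=1 or c[:,0,0].max()>=g.shape[1]-2 or c[:,0,1].max()>=g.shape[0]-2)),key=cv2.contourArea)
    P=np.array([w(p[0],.051) for p in c]); m=P.mean(0)
    d=o[:2]*1000-m; d/=np.linalg.norm(d)
    N=P[(P-m)@d>2]
    f=least_squares(lambda q:np.hypot(*(N-q).T)-15,m,loss="soft_l1")
    hull=cv2.convexHull(c);k=np.zeros_like(g);cv2.fillPoly(k,[hull],255)
    ys,xs=np.where((cv2.erode(k,np.ones((3*S//2,)*2))>0)&(g>=tipdark))
    tip=None
    if len(xs):
        W=ray(K,Rw,o,((xs+0).mean()/S+x0,ys.mean()/S+y0),.051)
        pc=np.array(proj(K,Rw,o,[*(f.x/1000),.051]));pc=(pc-[x0,y0])*S
        i=np.argmin(np.hypot(xs-pc[0],ys-pc[1])) ; tip=(xs[i],ys[i])
    t=w(tip,.056) if tip else None
    print(cam,"centre",f.x.round(1),"rms",round(float(np.sqrt(np.mean(f.fun**2))),2),"tip px",tip and np.round([tip[0]/S+x0,tip[1]/S+y0],1),"tip",t is not None and t.round(1),"shift",t is not None and (t-f.x).round(1))
    return im,K,Rw,o
E
python3 - <<'E'
from m import *
for d in(60,75,90):hole_tip("wrist",(560,245,639,310),d)
for d in(70,90):hole_tip("scene",(305,208,335,226),d)
for d in(80,100):hole_tip("top",(330,195,362,235),d)
im,K,Rw,o=cap("wrist");g=cv2.cvtColor(im,cv2.COLOR_BGR2GRAY);print(g[276:286,594:612])
E
```

```text
wrist centre [ 467.3 -252.4] rms 0.11 tip px [599.8 280.5] tip [ 468.9 -246.4] shift [1.5 6. ]
wrist centre [ 467.4 -252.2] rms 0.08 tip px [599.5 280.5] tip [ 468.9 -246.3] shift [1.5 5.9]
wrist centre [ 467.4 -252. ] rms 0.09 tip px [599.5 280.5] tip [ 468.8 -246.2] shift [1.4 5.8]
scene centre [ 462.5 -254.7] rms 0.3 tip px None tip False shift False
scene centre [ 463.9 -254. ] rms 0.32 tip px None tip False shift False
top centre [ 469.1 -254.8] rms 0.44 tip px [347.5 214.2] tip [ 467.7 -253.8] shift [-1.4  1. ]
top centre [ 468.6 -254.3] rms 0.38 tip px [347.2 213.8] tip [ 468.7 -253.3] shift [0.1 1. ]
[[ 44  46  43  46  44  43  38  42  44  44  41  43  44  46  45  45  38  46]
 [ 47  41  45  40  47  41  43  43  46  43  41  44  42  43  42  41  40  45]
 [ 46  43  46  44  45  41  46  47  44  40  41  43  44  42  42  36  43  44]
 [ 43  44  46  41  43  50  70  81  69  59  50  44  38  42  46  44  44  40]
 [ 39  41  46  43  50  71 100 113 109 105  90  67  55  47  40  43  43  41]
 [ 49  39  45  45  47  72 103 118 125 125 116 107  90  68  54  47  39  38]
 [ 39  41  41  47  43  56  78 101 119 126 128 127 118 108  89  68  53  47]
 [ 43  45  44  41  43  49  53  76  96 109 120 126 127 129 119 110  99  82]
 [ 46  46  48  41  42  35  38  51  67  89 108 119 124 126 129 128 125 114]
 [ 46  47  42  46  42  40  33  40  51  63  82 102 116 121 124 129 128 128]]
```

The close wrist view gives a correction of about (+1,+5) mm; the top disc and scene views agree. I'll correct, then re-measure.

Emit:
apply_moves:
  targets:
    - {"travel": [0.001,0.005,0],"spin": 0,"gripper": -1}
    - {"travel": [0,0,0],"spin": 0,"gripper": -1}
    - {"travel": [0,0,0],"spin": 0,"gripper": -1}
    - {"travel": [0,0,0],"spin": 0,"gripper": -1}

```text
time_s: 5.05
tool_pos: [0.4414, -0.0898, 0.0646]
tcp_rot: [0.989, 0.147, -0.0, 0.001]
ft_force: [-2.0, -0.7, 9.8]
opening: 0.0205
grip_force: 41.0
```

```bash
python3 - <<'E'
from m import *
s=sense();print(s["time_s"],np.round(s["tool_pos"],4),np.round(s["ft_force"],1))
im,*_=hole_tip("wrist",(560,245,639,325),75)
a=cv2.resize(im[230:330,560:640],None,fx=5,fy=5,interpolation=cv2.INTER_CUBIC)
im,K,Rw,o=hole_tip("scene",(305,208,338,226),80);b=cv2.resize(im[185:235,300:340],None,fx=10,fy=10,interpolation=cv2.INTER_CUBIC)
cv2.imwrite("pics/v2.png",np.hstack([a,b]))
E
```

```text
5.05 [ 0.4414 -0.0898  0.0646] [-2.  -0.7  9.8]
wrist centre [ 468.6 -246.8] rms 0.07 tip px [607.2 284.5] tip [ 469.1 -246.1] shift [0.5 0.7]
scene centre [ 464.5 -249.1] rms 0.31 tip px None tip False shift False
```

View pics/v2.png

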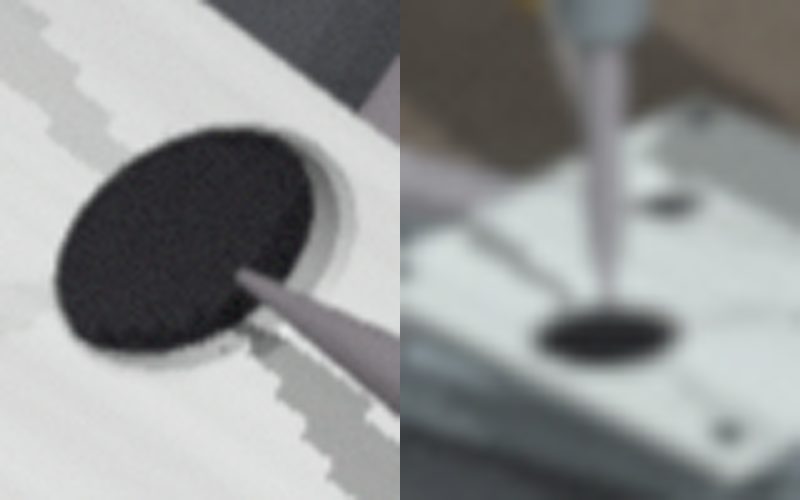

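The wrist crop shows the tip at (238,270) inside the hole. In the scene crop the tip (607,305) is straight above the hole's centre (608,333), as 5 mm of height requires. The residual is under 1 mm, so I'll hold for over two seconds.

Emit:
apply_moves:
  targets:
    - {"travel": [0,0,0],"spin": 0,"gripper": -1}
    - {"travel": [0,0,0],"spin": 0,"gripper": -1}
    - {"travel": [0,0,0],"spin": 0,"gripper": -1}
    - {"travel": [0,0,0],"spin": 0,"gripper": -1}
    - {"travel": [0,0,0],"spin": 0,"gripper": -1}

```text
time_s: 5.57
tool_pos: [0.4414, -0.0898, 0.0646]
tcp_rot: [0.989, 0.147, -0.0, 0.001]
ft_force: [-1.5, -0.4, 9.2]
opening: 0.0205
grip_force: 41.0
```

Emit:
apply_moves:
  targets:
    - {"travel": [0,0,0],"spin": 0,"gripper": -1}
    - {"travel": [0,0,0],"spin": 0,"gripper": -1}
    - {"travel": [0,0,0],"spin": 0,"gripper": -1}
    - {"travel": [0,0,0],"spin": 0,"gripper": -1}
    - {"travel": [0,0,0],"spin": 0,"gripper": -1}

```text
time_s: 5.98
tool_pos: [0.4414, -0.0898, 0.0646]
tcp_rot: [0.989, 0.147, -0.0, 0.001]
ft_force: [-1.3, 0.4, 8.1]
opening: 0.0209
grip_force: 41.0
```

Emit:
apply_moves:
  targets:
    - {"travel": [0,0,0],"spin": 0,"gripper": -1}
    - {"travel": [0,0,0],"spin": 0,"gripper": -1}
    - {"travel": [0,0,0],"spin": 0,"gripper": -1}
    - {"travel": [0,0,0],"spin": 0,"gripper": -1}
    - {"travel": [0,0,0],"spin": 0,"gripper": -1}

```text
time_s: 6.4
tool_pos: [0.4414, -0.0898, 0.0646]
tcp_rot: [0.989, 0.147, -0.0, 0.001]
ft_force: [-1.3, 0.3, 8.9]
opening: 0.021
grip_force: 41.0
```

Emit:
apply_moves:
  targets:
    - {"travel": [0,0,0],"spin": 0,"gripper": -1}
    - {"travel": [0,0,0],"spin": 0,"gripper": -1}
    - {"travel": [0,0,0],"spin": 0,"gripper": -1}
    - {"travel": [0,0,0],"spin": 0,"gripper": -1}
    - {"travel": [0,0,0],"spin": 0,"gripper": -1}

```text
time_s: 6.82
tool_pos: [0.4414, -0.0898, 0.0646]
tcp_rot: [0.989, 0.147, -0.0, 0.001]
ft_force: [-2.5, -0.7, 9.3]
opening: 0.0213
grip_force: 40.9
```

Emit:
apply_moves:
  targets:
    - {"travel": [0,0,0],"spin": 0,"gripper": -1}
    - {"travel": [0,0,0],"spin": 0,"gripper": -1}
    - {"travel": [0,0,0],"spin": 0,"gripper": -1}
    - {"travel": [0,0,0],"spin": 0,"gripper": -1}
    - {"travel": [0,0,0],"spin": 0,"gripper": -1}

```text
time_s: 7.23
tool_pos: [0.4414, -0.0898, 0.0646]
tcp_rot: [0.989, 0.147, -0.0, 0.001]
ft_force: [-1.3, 0.6, 9.2]
opening: 0.0206
grip_force: 40.9
```

Emit:
apply_moves:
  targets:
    - {"travel": [0,0,0],"spin": 0,"gripper": -1}
    - {"travel": [0,0,0],"spin": 0,"gripper": -1}
    - {"travel": [0,0,0],"spin": 0,"gripper": -1}
    - {"travel": [0,0,0],"spin": 0,"gripper": -1}
    - {"travel": [0,0,0],"spin": 0,"gripper": -1}

```text
time_s: 7.65
tool_pos: [0.4414, -0.0898, 0.0646]
tcp_rot: [0.989, 0.147, -0.0, 0.001]
ft_force: [-1.2, -0.7, 9.2]
opening: 0.0207
grip_force: 40.9
```

Rested there for 2.6 s. On to the slot: the shift is hole minus slot, (38,-39.7) mm, length 54.9 mm as required.

Emit:
apply_moves:
  targets:
    - {"travel": [0.0076,-0.0079,0],"spin": 0,"gripper": -1}
    - {"travel": [0.0076,-0.0079,0],"spin": 0,"gripper": -1}
    - {"travel": [0.0076,-0.0079,0],"spin": 0,"gripper": -1}
    - {"travel": [0.0076,-0.0079,0],"spin": 0,"gripper": -1}
    - {"travel": [0.0076,-0.0079,0],"spin": 0,"gripper": -1}

```text
time_s: 8.07
tool_pos: [0.4791, -0.1288, 0.0646]
tcp_rot: [0.989, 0.147, -0.001, -0.0]
ft_force: [-2.2, 2.8, 11.4]
opening: 0.0209
grip_force: 41.1
```

Emit:
apply_moves:
  targets:
    - {"travel": [0,0,0],"spin": 0,"gripper": -1}
    - {"travel": [0,0,0],"spin": 0,"gripper": -1}
    - {"travel": [0,0,0],"spin": 0,"gripper": -1}
    - {"travel": [0,0,0],"spin": 0,"gripper": -1}

```text
time_s: 8.4
tool_pos: [0.4805, -0.1298, 0.0646]
tcp_rot: [0.989, 0.147, 0.001, 0.002]
ft_force: [2.0, -1.7, 5.4]
opening: 0.0211
grip_force: 41.1
```

```bash
python3 - <<'E'
from m import *
s=sense();print(s["time_s"],np.round(s["tool_pos"],4),np.round(s["ft_force"],1))
im,K,Rw,o=cap("wrist");cv2.imwrite("pics/raw_slot.png",im)
print("pred px",proj(K,Rw,o,(.4689,-.2462,.056)),proj(K,Rw,o,(.4689,-.2462,.051)))
panel(im,K,Rw,o,(520,180,640,399),dark=75)
im,K,Rw,o=cap("top");panel(im,K,Rw,o,(310,160,390,250))
E
```

```text
8.4 [ 0.4805 -0.1298  0.0646] [ 2.  -1.7  5.4]
pred px [506.16332443 324.78444516] [501.12780854 319.05076804]
px [568.3 358.3] mm [ 455.4 -297.3] wh [10.4 10.9] ang 19.8 area 85
px [548.3 381.8] mm [ 435.8 -293.7] wh [69.2 29.6] ang 71.1 area 986
px [596.6 277.7] mm [ 508.4 -284.5] wh [26.8 27.3] ang 34.4 area 575
px [594.  200.2] mm [ 546.5 -259.1] wh [18.  24.7] ang 57.7 area 157
px [533.6 198.9] mm [ 539. -229.] wh [21.4 18.5] ang 72.2 area 260
px [384.7 241.9] mm [ 411.7 -326.2] wh [25.5 37.1] ang 87.7 area 716
px [370.8 221.5] mm [ 452.8 -300.2] wh [ 8.7 10.1] ang 88.0 area 71
px [343.1 218.5] mm [ 459.7 -244.8] wh [ 7.8 14.9] ang 83.5 area 90
px [363.5 194.8] mm [ 507.  -287.4] wh [25.6 25.8] ang 88.8 area 517
px [379.  181.8] mm [ 532.9 -319.7] wh [ 6.4 19.9] ang 87.9 area 105
px [334.1 182.5] mm [ 531.8 -228.5] wh [16.4 27.4] ang 86.9 area 142
px [365.6 179.5] mm [ 538.2 -292.8] wh [ 6.8 15.8] ang 88.1 area 67
px [324.6 181.6] mm [ 534.9 -207.2] wh [22.6 32. ] ang 83.9 area 316
px [312.1 187. ] mm [ 525.7 -183.8] wh [11.5 65. ] ang 89.1 area 541
```

Emit:
apply_moves:
  targets:
    - {"travel": [-0.001,0.0005,0],"spin": 0,"gripper": -1}
    - {"travel": [0,0,0],"spin": 0,"gripper": -1}
    - {"travel": [0,0,0],"spin": 0,"gripper": -1}
    - {"travel": [0,0,0],"spin": 0,"gripper": -1}

```text
time_s: 8.83
tool_pos: [0.4793, -0.1291, 0.0646]
tcp_rot: [0.989, 0.147, 0.001, 0.002]
ft_force: [2.0, -1.5, 6.4]
opening: 0.0212
grip_force: 41.2
```

```bash
python3 - <<'E'
from m import *
s=sense();print(s["time_s"],np.round(s["tool_pos"],4),np.round(s["ft_force"],1))
im,K,Rw,o=cap("wrist")
print("pred tip px",proj(K,Rw,o,(.4689,-.2462,.056)))
hc=panel(im,K,Rw,o,(560,230,640,320),dark=75)
a=cv2.resize(im[250:370,440:560],None,fx=4,fy=4,interpolation=cv2.INTER_CUBIC)
im,K,Rw,o=cap("scene");b=cv2.resize(im[190:238,290:322],None,fx=10,fy=10,interpolation=cv2.INTER_CUBIC)
cv2.imwrite("pics/v3.png",np.hstack([a,b]));print(a.shape,b.shape)
E
```

```text
8.8333 [ 0.4793 -0.1291  0.0646] [ 2.  -1.5  6.4]
pred tip px [508.27943243 323.40764018]
px [596.7 277.8] mm [ 507.2 -283.8] wh [27.5 26.5] ang 19.6 area 575
(480, 480, 3) (480, 320, 3)
```

View pics/v3.png

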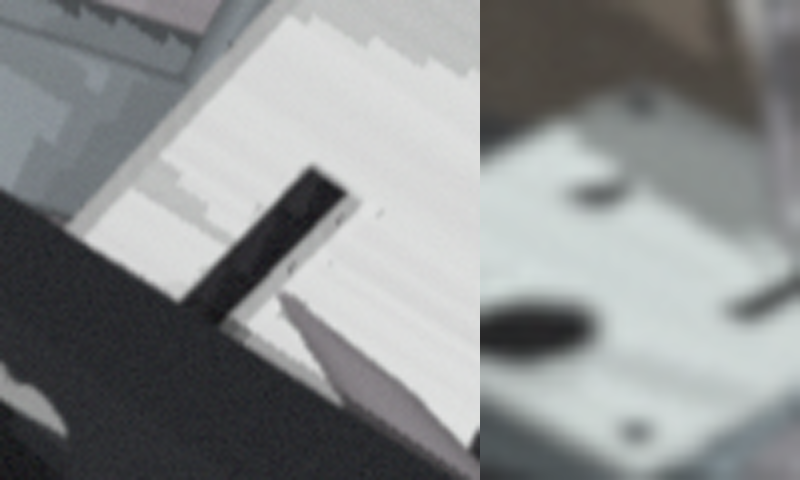

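The wrist crop shows the tip at (280,293), just beside the slot. The slot's visible end has corners at about (310,165) and (357,200), and its lower end is hidden by the gripper. The scene crop misses the tip.

```bash
python3 - <<'E'
from m import *
q=lambda x,y:((x+.5)/4-.5+440,(y+.5)/4-.5+250)
im,K,Rw,o=cap("wrist")
w=lambda x,y,z:ray(K,Rw,o,q(x,y),z)[:2]*1000
t=w(280,293,.056);c1=w(310,165,.051);c2=w(359,199,.051);n1=w(185,300,.051);f2=w(232,322,.051)
d=(c1-n1)/np.linalg.norm(c1-n1);print("tip",t,"c1",c1,"c2",c2,"width",np.linalg.norm(c2-c1),"dir",d,(c2-f2)/np.linalg.norm(c2-f2))
u=np.array([.958,-.286]);c=(c1+c2)/2-17*u;print("slot",c,"shift",t-c, "along/across",(t-c)@u,(t-c)@[.286,.958])
# hole-based: centre via near rim
hole_tip("wrist",(560,235,639,320),75)
E
```

```text
tip [ 469.42167499 -246.76178937] c1 [ 487.15907106 -245.65882835] c2 [ 484.20309003 -254.87432494] width 9.677975062818243 dir [ 0.96465779 -0.26350588] [ 0.94971364 -0.31311977]
slot [ 469.39508055 -245.40457665] shift [ 0.02659444 -1.35721273] along/across 0.4136403142224266 -1.2926037809283262
wrist centre [ 506.6 -286. ] rms 0.07 tip px None tip False shift False
```

Direct and hole-based estimates average to about (0.2,-0.7) mm, so I'll nudge, then release with a partial opening and lift clear.

Emit:
apply_moves:
  targets:
    - {"travel": [0,-0.0006,0],"spin": 0,"gripper": -1}
    - {"travel": [0,0,0],"spin": 0,"gripper": -1}
    - {"travel": [0,0,0],"spin": 0,"gripper": -1}
    - {"travel": [0,0,0],"spin": 0,"gripper": -1}

```text
time_s: 9.37
tool_pos: [0.4793, -0.1291, 0.0646]
tcp_rot: [0.989, 0.147, 0.001, 0.001]
ft_force: [2.2, 0.0, 6.1]
opening: 0.021
grip_force: 41.2
```

Emit:
apply_moves:
  targets:
    - {"travel": [0,0,0],"spin": 0,"gripper": 0.2}
    - {"travel": [0,0,0],"spin": 0,"gripper": 0.2}
    - {"travel": [0,0,0],"spin": 0,"gripper": 0.2}
    - {"travel": [0,0,0],"spin": 0,"gripper": 0.2}
    - {"travel": [0,0,0],"spin": 0,"gripper": 0.2}

```text
time_s: 9.78
tool_pos: [0.4776, -0.1279, 0.0626]
tcp_rot: [0.989, 0.147, -0.001, -0.0]
ft_force: [-0.3, -0.4, 0.1]
opening: 0.0511
grip_force: 0.0
```

Emit:
apply_moves:
  targets:
    - {"travel": [0,0,0.02],"spin": 0,"gripper": 0.2}
    - {"travel": [0,0,0.035],"spin": 0,"gripper": 0.2}
    - {"travel": [0,0,0.035],"spin": 0,"gripper": 0.2}
    - {"travel": [0,0,0.035],"spin": 0,"gripper": 0.2}
    - {"travel": [0,0,0.035],"spin": 0,"gripper": 0.2}

```text
time_s: 10.2
tool_pos: [0.4779, -0.1279, 0.2243]
tcp_rot: [0.989, 0.147, -0.001, -0.0]
ft_force: [0.4, -0.2, 0.0]
opening: 0.051
grip_force: 0.0
```

Emit:
apply_moves:
  targets:
    - {"travel": [0,0.02,0.01],"spin": 0,"gripper": 0.2}
    - {"travel": [0,0,0],"spin": 0,"gripper": 0.2}
    - {"travel": [0,0,0],"spin": 0,"gripper": 0.2}
    - {"travel": [0,0,0],"spin": 0,"gripper": 0.2}
    - {"travel": [0,0,0],"spin": 0,"gripper": 0.2}

```text
time_s: 10.62
tool_pos: [0.4772, -0.1081, 0.231]
tcp_rot: [0.989, 0.147, -0.002, -0.001]
ft_force: [-0.5, 0.2, 0.0]
opening: 0.0513
grip_force: 0.0
```

```bash
python3 - <<'E'
from m import *
s=sense();print(s["time_s"],np.round(s["tool_pos"],4),s["opening"])
im,K,Rw,o=cap("wrist");cv2.imwrite("pics/w5.png",im)
print("pred tip",proj(K,Rw,o,(.4690,-.2467,.056)))
panel(im,K,Rw,o,(380,130,500,260),dark=80)
p=proj(K,Rw,o,(.469,-.2467,.051)).astype(int)
g=cv2.cvtColor(im,cv2.COLOR_BGR2GRAY);print(p);print(g[p[1]-18:p[1]+18,p[0]-18:p[0]+18])
E
```

```text
10.6167 [ 0.4772 -0.1081  0.231 ] 0.05125110943824104
pred tip [437.06123106 223.3792016 ]
px [399.8 246.9] mm [ 429.5 -218.4] wh [69.5 30.3] ang 63.2 area 1009
px [435.1 221.8] mm [ 468.9 -245.8] wh [ 8.5 33.3] ang 73.4 area 261
px [394.5 212.3] mm [ 466.4 -200.8] wh [34.2  3.2] ang 88.9 area 75
px [484.3 199.7] mm [ 507.  -285.7] wh [28.3 28. ] ang 16.9 area 624
px [387.1 139.9] mm [ 535.3 -165.4] wh [24.1 17.8] ang 16.9 area 297
[435 221]
[[113 108 111 ... 201 199 199]
 [112 113 122 ... 200 199 198]
 [112 117 135 ... 199 200 199]
 ...
 [199 201 199 ... 124 128 127]
 [201 199 200 ... 121 123 128]
 [200 198 199 ... 120 122 122]]
```

```bash
python3 - <<'E'
from m import *
im=cv2.imread("pics/w5.png");g=cv2.cvtColor(im,cv2.COLOR_BGR2GRAY)
print("cols 428..452")
for y in range(214,236):print(y,*g[y,428:453])
_,K,Rw,o=cap("wrist")
for p in((437,223),(438,224),(439,225)):print(p,(ray(K,Rw,o,p,.056)*1000).round(1))
E
```

```text
cols 428..452
214 182 196 199 201 199 200 191 157 97 54 33 34 27 35 36 25 34 63 123 166 196 208 205 189 200
215 180 186 191 197 202 198 166 110 53 38 39 34 33 30 34 27 52 102 154 193 206 201 201 196 202
216 191 184 182 187 193 174 123 64 45 38 40 30 32 28 34 48 99 141 178 207 208 200 199 197 199
217 200 192 181 178 173 128 72 38 32 39 30 31 32 32 43 82 141 171 198 208 204 201 197 197 199
218 200 199 192 177 131 74 42 32 33 36 26 17 31 43 83 132 175 193 205 202 202 202 200 199 198
219 199 199 189 152 89 44 34 28 37 39 24 31 40 72 132 172 201 207 199 198 197 199 201 200 200
220 201 194 158 101 50 23 30 34 38 31 29 31 62 124 168 194 209 191 194 195 195 195 198 201 200
221 193 172 111 59 34 30 33 36 32 30 31 44 100 155 195 208 207 188 199 201 198 196 195 196 199
222 175 126 67 42 36 27 38 34 29 34 52 77 118 178 208 207 203 199 203 202 200 197 194 198 196
223 141 84 45 38 35 30 31 31 33 52 92 118 151 195 206 205 201 202 200 200 203 202 201 196 193
224 85 50 36 35 30 26 26 30 41 82 115 127 151 178 191 200 201 203 203 199 199 202 203 201 201
225 46 36 31 36 36 30 35 38 74 126 136 123 123 13
[... 442 characters left out ...]
4 28 40 72 127 172 191 202 203 200 197 176 128 117 121 124 125 125 124 120 123 144 178 199
231 32 30 36 68 124 163 193 203 200 196 197 199 194 147 120 116 120 124 127 124 125 119 121 144 176
232 29 30 53 109 156 187 203 204 199 199 196 198 196 174 124 111 114 119 123 130 124 124 124 120 141
233 30 47 100 146 184 202 200 197 200 198 198 196 196 192 145 112 109 115 123 122 126 127 123 119 119
234 47 88 143 180 196 201 197 195 197 197 200 198 198 193 175 137 112 111 117 118 124 127 126 123 121
235 90 133 171 199 204 199 201 195 197 199 198 198 198 198 197 174 136 110 109 119 123 125 125 124 125
(437, 223) [ 469.4 -246.6   56. ]
(438, 224) [ 468.7 -248.    56. ]
(439, 225) [ 468.  -249.5   56. ]
```

The released slot centre is about (469,-246.2) mm and the tip about (469.2,-247), which agrees to within about 1 mm. Handing in.

```bash
python3 -c "
from rig import order;print(order.job_done())"
```

```text
the job is handed in; nothing more can be done
None
```

The large hole's middle rested under the needle for 2.6 s, then the slot's middle was brought under it and let go, each measured within about 1 mm; the job was handed in at 10.7 s with the gripper clear.

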